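# Hang the watch-parts basket over the blower and hold the selector at its third click

## Task

Hang the small parts basket by its brass bail on the hook of the blue blower stand and let go of it, keeping it upright on the way so that no watch parts spill. Then grip the selector knob on the grey console and turn it clockwise, seen from above, three clicks from its home stop to the green mark, never on to the fourth; the knob springs back if released, so finish while still gripping it there. Leave the other things on the bench where they are.

Things in the scene. Friction and masses are not known exactly. Their poses are not given: they have to be found in the camera images.
- basket: Round open steel basket of watch parts, 64 mm across, 40 mm high, about 0.15 kg. Rigid brass bail: uprights at y = +-30 mm, open between, carry a straight 5 mm cross bar along the basket's y, 95 mm above the underside. On the bar's middle a black grip stem, 14 mm (x) by 16 mm (y), from 95 to 139 mm above the underside. Origin: centre of the underside; z up. Starts standing on the bench.
- basket_bar (a point): Centre of the basket's brass cross bar (95 mm above the basket's underside); axes as the basket's, so y runs along the bar.
- stand: Fixed blue blower stand: box 130 (x) x 110 (y) x 34 mm high, grille on top. A 14 mm steel column at x = +56 mm, 164 mm tall, carries the hook: an 8 mm rod, axis level at 160 mm height, along the stand's x over the box to x = -40 mm, then turned up, tip topping out at 178 mm height at x = -56 mm (open end towards -x). Origin: centre of the underside.
- hook_seat (a point): On the axis of the hook's level rod, 160 mm high, straight above the stand's origin: where the basket's bar should lie across the rod. Its x axis is along the rod (tip towards -x). The level run reaches 40 mm towards the tip and about 45 mm to the column.
- console: Fixed grey console, 130 x 130 mm, 50 mm high; the selector knob stands on its top centre, axis vertical through the origin, with six marks around it, the third click's being green and wider. Origin: centre of the underside; the home mark lies towards its -x.
- selector_grip (a point): On the knob's axis, 92 mm above the bench: TCP height for gripping. Turns with the knob: its x runs along the black grip bar, white pointer at the -x end. The bar is 46 mm long (x), 14 mm thick (y), its top 106 mm and its foot (round skirt 58 mm across) 62 mm above the bench. Fingers close along y on its flat sides.
- selector (a joint): Turn of the knob, rad: 0 at the home stop (start; pointer along the console's -x), growing clockwise from above, at most 2.09. Clicks every 0.419 (24 degrees): 3rd at 1.257 (green mark), 4th 1.676. A spring pulls it home if released: the twist needed swells to about 0.12 to 0.14 N m half-way between clicks and eases suddenly to 0.01 to 0.03 N m at each click.
- jar: Bystander: green glass jar with brass cap, 44 mm across, 60 mm high. Origin: centre of the underside.
- tin: Bystander: round aluminium tin, 56 mm across, 35 mm high. Origin: centre of the underside.
- mug: Bystander: blue ceramic mug, 76 mm across, 85 mm high. Origin: centre of the underside.
- case_ring: Bystander: steel watch-case ring, 42 mm across, 9 mm high. Origin: centre of the underside.
- case_back: Bystander: brass case back, disc 36 mm across, 6 mm high. Origin: centre of the underside.
- loupe: Bystander: black eye loupe, 36 mm across, 30 mm high. Origin: centre of the underside.
- screwdriver: Bystander: small screwdriver with red handle, 130 mm long, lying along its x axis.

How it is judged:
On the way, in this order (a step that is already met when the one before it is completed fails the run):
1. the basket hangs by its bail on the stand's hook, upright and let go (contact force between basket and stand above 0.3 N and distance between basket_bar and hook_seat below 0.045 m and height (world z) of basket above 0.055 m and contact force between basket and the fingers below 0.05 N and angle between basket's own z axis and vertical below 0.35 rad), for 0.3 s.
2. the knob is gripped and held at its third click (value of joint selector between 1.127 and 1.387 rad and contact force between the fingers and console above 2 N and distance between the grasp point and selector_grip below 0.04 m), for 0.4 s.
At the end, for the whole second after the job is handed in: Basket hangs on the hook (bar within 45 mm of the seat, underside over 55 mm up, within 0.35 rad of upright, carried by the stand, untouched, nearly still); gripper holds the knob (2 N or more, TCP within 40 mm of its grip point), still and within 0.13 rad of the third click (1.257 rad) (all of step 1 and all of step 2 and velocity of joint selector between -0.15 and 0.15 rad/s and linear speed of basket below 0.1 m/s); the arm keeps its last pose, push and grip.
It fails at once if the basket is tipped more than 0.7 rad, so that parts spill (angle between basket's own z axis and vertical above 0.7 rad).
It fails at once if the knob is turned on to the fourth click (past 1.55 rad) (value of joint selector above 1.55 rad).
It fails at once if one of the other things on the bench is moved more than 30 mm (distance of any of jar, tin, mug, case_ring, case_back, loupe, screwdriver from where it was at the start of the episode above 0.03 m).
It also fails if it takes over 64 s, if anything falls off the work surface, if the arm or the gripper's body presses on something with over 40 N, if the wrist force passes 120 N, or if a joint passes its speed limit or range.

## Robot

A 6-joint arm with a two-finger parallel gripper is mounted at the origin on the work surface. World frame = base frame: x ahead of the robot, y to its left, z up, the work surface at z = 0. Lengths are in m, angles in rad, forces in N, time in s.
With the tool pointing down it reaches from about 0.35 to 0.85 m from the base axis. Payload 8.1 kg.
Tool frame: the origin (TCP) lies between the finger pads, 19 mm behind the fingertips; this is the grasp point; z points along the fingers, y is the line along which they close (so a half turn about z gives the same grasp; the last joint's range is limited). The gripper opens to 93 mm and grips with 3 to 60 N. Pads are 15 mm wide; open, the fingers measure 128 mm over their backs; the gripper's body (75 mm by 188 mm) begins 65 mm behind the grasp point.
Start: joints at [1.03, 0.13, 1.488, -0, 1.523, -0.085], TCP at [0.264, 0.539, 0.237] pointing down, gripper open.
Joint ranges: [-2.96, 2.96], [-0.89, 2.26], [0.02, 2.5], [-1.34, 4.48], [0, 2.73], [-2.66, 2.66]. Speed limits (rad/s): [2.39, 2.39, 2.79, 3.14, 3.14, 3.14].

## Interface

Orientations are given as a rotation vector (axis times angle).
In Python, from plant import monitor, eyes, ticket gives the robot as it stands.
- The arm moves only by the tool arm_command, never from a script. Its argument "deltas" is a list that holds one entry, the list of rows, each a list of 6 numbers: the shift along the world's x, y, z in cm, then the turn, a rotation vector about the world's x, y, z in degrees. In form: [[[tx, ty, tz, rx, ry, rz], ...]]. A call has 1 to 12 rows; each row shifts and turns the commanded pose from where the row before left it; what a row does not reach is not made up. A row lasts 1/12 s, in which the tool goes at most 41.7 mm and 7.16 degrees, less where a joint would pass 70% of its speed; a pose out of reach is approached as far as the arm can. A call is refused whole if a number of a shift passes 4.17 or a number of a turn 7.16, either way. A call with a gripper value outside its range is refused whole. "gripper" is the opening, from -1 (shut) to 1 (fully open), set as the call begins (left out, the last holds). The fingers move at their own pace and stop on an object; "squeeze" is the grip in N (left out, the last holds). Time passes only in rows, so rows that do not move let the fingers close. It gives the time, the measured TCP pose, the force, the opening and the grip force at its end, in the units of the state.
- monitor.read_state(): the state, without advancing time (a new reading comes with each control period).
- eyes.read_camera(name): name is "scene" or "top" or "wrist"; returns the picture (420x560x3 uint8, blue, green, red); there is no depth.
- eyes.camera_model(name): a dict with "fx", "fy", "cx", "cy" (pixels), "k1" (the pictures are not rectified: a ray, as slopes to the right and down, at radius r is drawn at 1 + k1 r^2 times it, then the intrinsics apply), "rvec" (rotation vector, rad) and "tvec" (3), from world to camera coordinates, as OpenCV has them. Camera axes: x right, y down, z forward; pixel columns grow to the right and rows downward; lengths in m; the calibration is good to about 2 mm. A picture is of the moment at which its call begins: read the wrist's pose just before it. camera_model takes no time and is no camera call; for the wrist camera it gives the pose at the moment of the call.
- ticket.close_job(): hands the job in; it is judged then, once.
The state is a dict: "t": time; "q": joint angles; "dq": joint speeds; "joint_torque": joint torques, N m; "tool_pos": TCP position; "orientation": TCP orientation; "force": force on the tool from outside, world axes, zero at the start; "wrist_torque": the same for the moment, N m; "opening": finger opening in m; "gripper_force": force on a finger pad.
Only numpy, scipy, OpenCV 4.12 (cv2) and the standard library are available. Lean on these libraries where they do the work, as an engineer would, in place of code of your own. Each camera call takes 0.05 s, during which the arm holds its last target. There are 200 camera calls.

## Working session

There is one attempt and no reset: what is moved stays moved. The work goes in short steps, Python scripts to look and compute and a tool call to move; the robot and the scene stay as the last step left them, time stands still between calls to the robot, and variables do not carry over. Pictures are saved under pics/ and viewed, at most 11 in all, crops included, and the job is handed in when it is done.

Besides the shell and the picture viewer there is one more tool, called after "Call:" as name(argument=value, ...) on one line, values as JSON. arm_command: Moves the arm, as the interface text tells. Its arguments: {"type":"object","properties":{"deltas":{"type":"array"},"gripper":{"type":"number"},"squeeze":{"type":"number"}},"required":["deltas"]}

```bash
mkdir -p pics
cat > h.py <<'E'
import numpy as np, cv2
from plant import monitor, eyes, ticket
def pix2ray(m,u,v):
    K=np.array([[m['fx'],0,m['cx']],[0,m['fy'],m['cy']],[0,0,1.]])
    p=cv2.undistortPoints(np.array([[[u,v]]],float),K,np.array([m['k1'],0,0,0.]))[0,0]
    R=cv2.Rodrigues(np.array(m['rvec'],float))[0];t=np.array(m['tvec'],float)
    return -R.T@t, R.T@np.array([p[0],p[1],1.])
def at(m,u,v,z):
    c,d=pix2ray(m,u,v); return np.round(c+d*(z-c[2])/d[2],4)
def proj(m,P):
    K=np.array([[m['fx'],0,m['cx']],[0,m['fy'],m['cy']],[0,0,1.]])
    R=cv2.Rodrigues(np.array(m['rvec'],float))[0];t=np.array(m['tvec'],float)
    c=(R@np.atleast_2d(P).T).T+t; x=c[:,:2]/c[:,2:]; r2=(x**2).sum(1,keepdims=True)
    return np.round(x*(1+m['k1']*r2)*[m['fx'],m['fy']]+[m['cx'],m['cy']],1)
E
python3 - <<'E'
from h import *
for n in ('top','scene'):
    im=eyes.read_camera(n); cv2.imwrite(f'pics/{n}0.png',im); m=eyes.camera_model(n)
    cv2.imwrite(f'pics/{n}0b.png',cv2.resize(im,(800,600),interpolation=cv2.INTER_CUBIC)); print(n,m['fx'],m['k1'],pix2ray(m,m['cx'],m['cy']))
s=monitor.read_state();print(s)
E
```

```text
top 516.0428356111157 0.041524898702789595 (array([0.43003385, 0.01596231, 1.90257608]), array([ 0.0691285 , -0.00882035, -0.99756877]))
scene 504.4737389157074 0.010925526511411631 (array([ 1.18300311, -1.03040307,  0.98636932]), array([-0.43269654,  0.69136248, -0.5786118 ]))
{'t': 0.1, 'q': array([ 1.02957753e+00,  1.31095060e-01,  1.48915578e+00,  1.32551363e-05,
        1.52300261e+00, -8.53825908e-02]), 'dq': array([-0.00022148, -0.00251548, -0.00227597,  0.00056057, -0.00012702,
       -0.00026033]), 'joint_torque': array([ 1.10727069e-03, -5.61337960e+01, -4.93101954e+01,  7.70269590e-02,
        2.89534579e-02, -9.26493954e-05]), 'tool_pos': array([0.26384709, 0.53834127, 0.23649472]), 'orientation': array([-7.09724989e-01, -3.05983558e+00,  2.47494822e-03]), 'force': array([1.14919236, 1.09373023, 0.38029867]), 'wrist_torque': array([ 0.0071122 ,  0.04159803, -0.03090522]), 'gripper_force': 0.0, 'opening': 0.09288240835599842}
```

View pics/top0b.png

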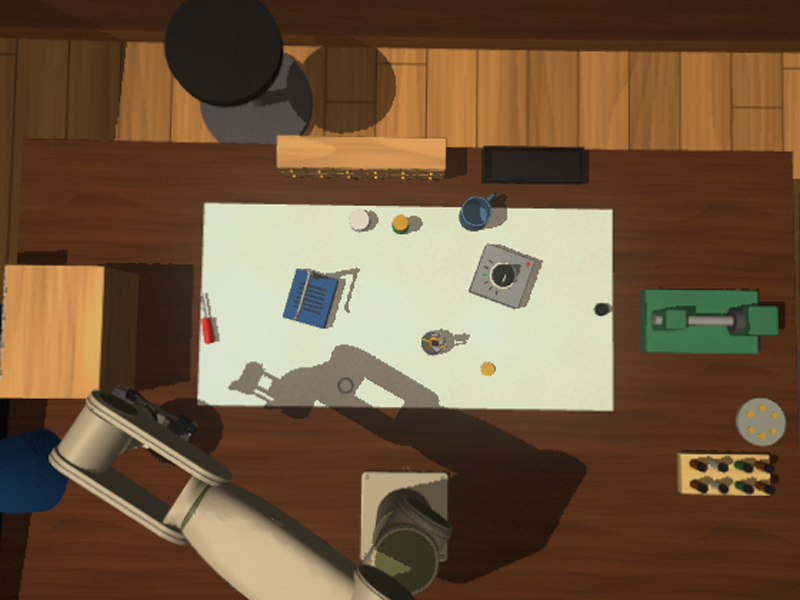

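View pics/scene0b.png

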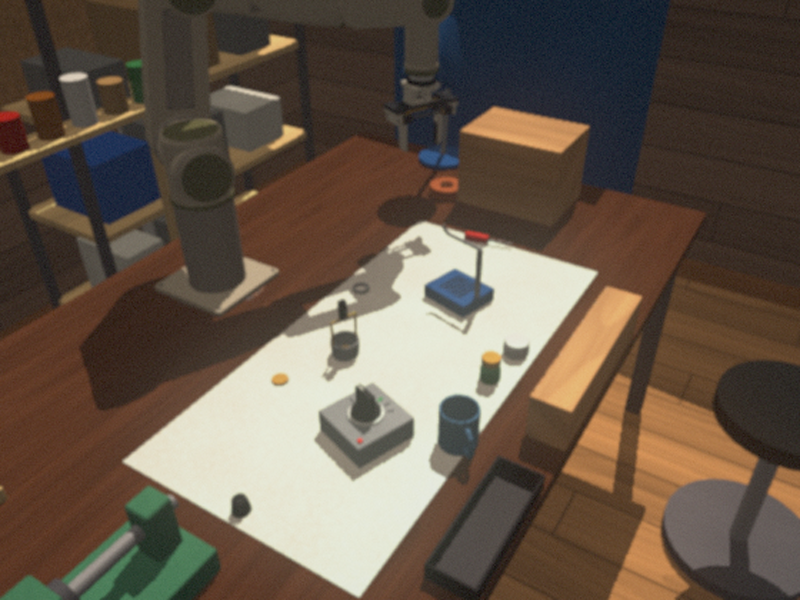

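Top view (800x600): stand about (313,297), basket (436,342), console (505,275), mug (476,212), jar (401,223), case back (488,369). Scene view: stand column at (479,270), basket (345,345), knob (365,400). Next I'll look at enlarged crops.

Run:
```python
from h import *
a=cv2.imread('pics/top0.png'); b=cv2.imread('pics/scene0.png')
# top crops: stand x190-260,y180-235 ; basket/console x285-385,y165-255
c1=cv2.resize(a[180:240,190:270],None,fx=5,fy=5,interpolation=cv2.INTER_CUBIC)
c2=cv2.resize(a[165:225,320:400],None,fx=5,fy=5,interpolation=cv2.INTER_CUBIC)
c3=cv2.resize(a[215:275,280:360],None,fx=5,fy=5,interpolation=cv2.INTER_CUBIC)
c4=cv2.resize(b[200:260,210:290],None,fx=5,fy=5,interpolation=cv2.INTER_CUBIC)
cv2.imwrite('pics/crop1.png',np.vstack([np.hstack([c1,c2]),np.hstack([c3,c4])]))
c5=cv2.resize(b[165:225,285:365],None,fx=5,fy=5,interpolation=cv2.INTER_CUBIC)
c6=cv2.resize(b[260:320,215:295],None,fx=5,fy=5,interpolation=cv2.INTER_CUBIC)
cv2.imwrite('pics/crop2.png',np.hstack([c5,c6]))
```

```text
(no output)
```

View pics/crop1.png

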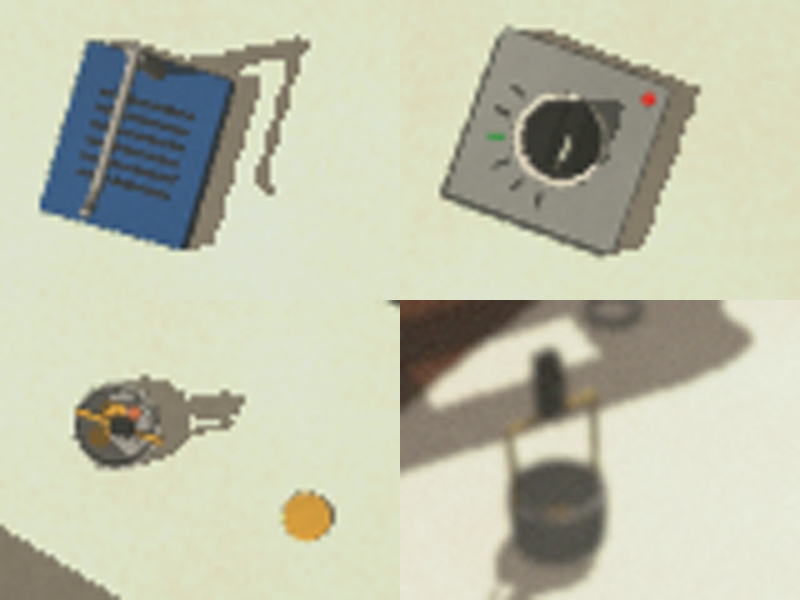

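View pics/crop2.png

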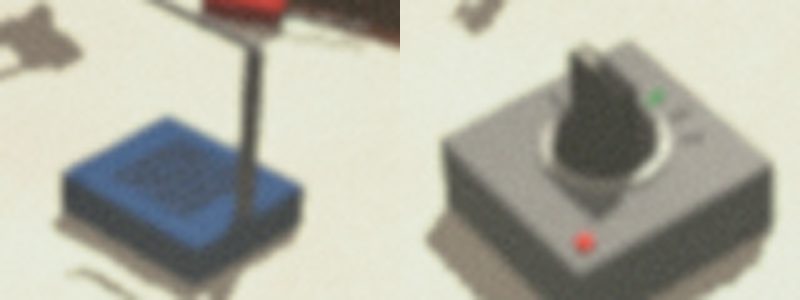

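Crops: stand's four top corners, hook rod (133,60)->(85,212), console corners with six marks (green at left, home mark at bottom), basket bar (78,112)->(160,142) in its crop, stem near the middle.

Run:
```python
from h import *
m=eyes.camera_model('top'); s=eyes.camera_model('scene')
f=lambda m,o,p,z: at(m,o[0]+(p[0]+.5)/5-.5,o[1]+(p[1]+.5)/5-.5,z)
o=(190,180)
C=[f(m,o,p,.034) for p in [(88,42),(235,80),(187,248),(40,210)]]
print('stand corners',C,'ctr',np.mean(C,0))
d=(C[0]+C[1]-C[2]-C[3])[:2]; print('x dir deg',np.degrees(np.arctan2(d[1],d[0])), np.linalg.norm(d)/2)
h=[f(m,o,p,.16) for p in [(133,60),(110,136)]]; print('hook',h,f(m,o,(85,213),.172)); d=(h[0]-h[1]);print(np.degrees(np.arctan2(d[1],d[0])))
o=(320,165)
C=[f(m,o,p,.05) for p in [(107,30),(272,92),(207,252),(45,192)]]
print('console',np.mean(C,0)); d=(C[0]+C[1]-C[2]-C[3])[:2]; print('x dir deg',np.degrees(np.arctan2(d[1],d[0])), np.linalg.norm(d)/2)
print('skirt',f(m,o,(162,138),.062),'home mark',f(m,o,(140,200),.05),'green',f(m,o,(97,136),.05))
o=(280,215)
e=[f(m,o,p,.095) for p in [(78,112),(160,142)]]; print('bar',e,np.mean(e,0),np.linalg.norm(e[0]-e[1])); d=e[0]-e[1]; print('y dir',np.degrees(np.arctan2(d[1],d[0])))
print('rim',f(m,o,(115,124),.03),'stem top',f(m,o,(122,125),.139))
o=(210,200)
e=[f(s,o,p,.095) for p in [(110,128),(197,98)]];print('bar scene',e,np.mean(e,0))
o=(285,165); print('col top scene',f(s,o,(255,42),.16))
o=(215,260); print('pointer scene',f(s,o,(590-400,53),.106))
for n,(u,v),z in [('caseback',(280+306/5,215+216/5),.006),('jar',(401*.7,223*.7),.06),('tin',(360*.7,219*.7),.035),('mug',(475*.7,213*.7),.085)]: print(n,at(m,u,v,z))
st=monitor.read_state(); from scipy.spatial.transform import Rotation as R
print(R.from_rotvec(st['orientation']).as_matrix().round(3))
```

```text
stand corners [array([0.6157, 0.2845, 0.034 ]), array([0.5896, 0.1775, 0.034 ]), array([0.4674, 0.2096, 0.034 ]), array([0.4933, 0.3161, 0.034 ])] ctr [0.5415   0.246925 0.034   ]
x dir deg -14.597032537147735 0.12637924077948878
hook [array([0.5914, 0.2358, 0.16  ]), array([0.5397, 0.25  , 0.16  ])] [0.4871 0.2639 0.172 ]
-15.35821912746343
console [ 0.604275 -0.236425  0.05    ]
x dir deg -21.06042933600474 0.125642687809518
skirt [ 0.6056 -0.2379  0.062 ] home mark [ 0.5617 -0.2239  0.05  ] green [ 0.6075 -0.1926  0.05  ]
bar [array([ 0.4422, -0.0354,  0.095 ]), array([ 0.4221, -0.093 ,  0.095 ])] [ 0.43215 -0.0642   0.095  ] 0.0610063111489295
y dir 70.76314084329019
rim [ 0.4344 -0.0642  0.03  ] stem top [ 0.4335 -0.0643  0.139 ]
bar scene [array([ 0.4212, -0.0912,  0.095 ]), array([ 0.4479, -0.0395,  0.095 ])] [ 0.43455 -0.06535  0.095  ]
col top scene [0.5943 0.2387 0.16  ]
pointer scene [ 0.5944 -0.2331  0.106 ]
caseback [ 0.3679 -0.2072  0.006 ]
jar [0.7325 0.0195 0.06  ]
tin [0.7452 0.1244 0.035 ]
mug [ 0.7563 -0.1644  0.085 ]
[[-0.898  0.44  -0.001]
 [ 0.44   0.898 -0.001]
 [ 0.    -0.002 -1.   ]]
```

Call:
arm_command(deltas=[[[1.05,-3.75,0,0,0,0.3],[1.05,-3.75,0,0,0,0.3],[1.05,-3.75,0,0,0,0.3],[1.05,-3.75,0,0,0,0.3],[1.05,-3.75,0,0,0,0.3],[1.05,-3.75,0,0,0,0.3],[1.05,-3.75,0,0,0,0.3],[1.05,-3.75,0,0,0,0.3],[1.05,-3.75,0,0,0,0.3],[1.05,-3.75,0,0,0,0.3],[1.05,-3.75,0,0,0,0.3],[1.05,-3.75,0,0,0,0.3]]])

```text
t: 1.1
tool_pos: [0.3899, 0.087, 0.2373]
orientation: [0.612, 3.081, 0.0]
force: [0.9, 0.2, 0.1]
opening: 0.0929
gripper_force: 0.0
```

Call:
arm_command(deltas=[[[1.05,-3.75,0,0,0,0.3],[1.05,-3.75,0,0,0,0.3],[1.05,-3.75,0,0,0,0.3],[1.05,-3.75,0,0,0,0.3],[0,0,0,0,0,0],[0,0,0,0,0,0]]])

```text
t: 1.6
tool_pos: [0.4318, -0.0631, 0.2369]
orientation: [-0.588, -3.085, -0.0]
force: [-0.3, 1.0, -0.3]
opening: 0.0929
gripper_force: 0.0
```

```bash
cat >> h.py <<'E'
from scipy.spatial.transform import Rotation as Ro
def st():
    s=monitor.read_state(); M=Ro.from_rotvec(s['orientation']).as_matrix()
    print('t',s['t'],'pos',s['tool_pos'].round(4),'yawY',np.degrees(np.arctan2(M[1,1],M[0,1])).round(2),'z',M[:,2].round(3),'open',round(s['opening'],4),'gf',s['gripper_force'],'F',s['force'].round(2),'T',s['wrist_torque'].round(3),'q',s['q'].round(2))
E
python3 - <<'E'
from h import *
st(); m=eyes.camera_model('wrist'); im=eyes.read_camera('wrist')
for P in [[.433,-.0643,.139],[.433,-.0643,.095],[.442,-.0355,.095],[.422,-.0925,.095]]: print(proj(m,P))
cv2.imwrite('pics/w1.png',im); np.save('w1.npy',m,allow_pickle=True)
E
```

```text
t 1.6 pos [ 0.4318 -0.0631  0.2369] yawY 68.43 z [-0.001  0.    -1.   ] open 0.0929 gf 0.0 F [-0.25  1.04 -0.26] T [-0.012  0.076 -0.009] q [-0.26 -0.33  1.92  0.    1.55 -1.46]
[[281.3 220. ]]
[[281.5 206.1]]
[[311.2 204. ]]
[[251.6 206.2]]
```

View pics/w1.png

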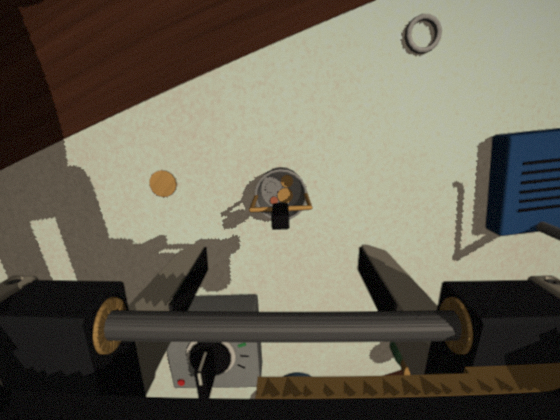

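Wrist view: basket bar from (250,210) to (312,207), stem top about (280,222), inside the fingers' span.

Run:
```python
from h import *
m=np.load('w1.npy',allow_pickle=True).item()
a=at(m,250,210,.095);b=at(m,312,207,.095);d=b-a
print(a,b,(a+b)/2,np.degrees(np.arctan2(d[1],d[0])),np.linalg.norm(d),at(m,280.5,222,.139))
```

```text
[ 0.4251 -0.0956  0.095 ] [ 0.4452 -0.0358  0.095 ] [ 0.43515 -0.0657   0.095  ] 71.42145303284678 0.06308763745774604 [ 0.4345 -0.0657  0.139 ]
```

Call:
arm_command(deltas=[[[0.27,-0.2,-2.5,0,0,2],[0,0,-3,0,0,0],[0,0,-3,0,0,0],[0,0,-2,0,0,0],[0,0,-1.1,0,0,0],[0,0,0,0,0,0]]])

```text
t: 2.15
tool_pos: [0.4327, -0.0614, 0.1187]
orientation: [-0.523, -3.093, -0.001]
force: [-0.2, -0.5, -0.5]
opening: 0.0933
gripper_force: 0.0
```

Call:
arm_command(deltas=[[[0,0,0,0,0,0],[0,0,0,0,0,0],[0,0,0,0,0,0],[0,0,0,0,0,0],[0,0,0,0,0,0],[0,0,0,0,0,0],[0,0,0,0,0,0],[0,0,0,0,0,0]]], gripper=-1, squeeze=30)

```text
t: 2.82
tool_pos: [0.4348, -0.0633, 0.1216]
orientation: [0.527, 3.097, 0.0]
force: [0.1, -0.9, -0.8]
opening: 0.0442
gripper_force: 0.0
```

Call:
arm_command(deltas=[[[0,0,0,0,0,0],[0,0,0,0,0,0],[0,0,0,0,0,0],[0,0,0,0,0,0],[0,0,0,0,0,0],[0,0,0,0,0,0],[0,0,0,0,0,0],[0,0,0,0,0,0]]])

```text
t: 3.48
tool_pos: [0.4347, -0.0632, 0.1213]
orientation: [-0.527, -3.097, -0.0]
force: [-0.3, -0.4, -1.0]
opening: 0.0161
gripper_force: 30.0
```

```bash
python3 -c "
from h import *
st()"
```

```text
t 3.4833 pos [ 0.4347 -0.0632  0.1213] yawY 70.69 z [-0.  0. -1.] open 0.0161 gf 29.997781813144684 F [-0.28 -0.35 -1.  ] T [ 0.083 -0.02  -0.003] q [-0.26 -0.23  2.05 -0.    1.32 -1.49]
```

Call:
arm_command(deltas=[[[0,0,0.5,0,0,0],[0,0,1,0,0,0],[0,0,1.5,0,0,0],[0,0,1.5,0,0,0],[0,0,1.5,0,0,0],[0,0,1.5,0,0,0],[0,0,1,0,0,0],[0,0,0.7,0,0,0],[0,0,0.3,0,0,0],[0,0,0,0,0,0]]])

```text
t: 4.32
tool_pos: [0.4351, -0.0633, 0.2171]
orientation: [0.527, 3.096, -0.0]
force: [0.2, -0.5, -1.0]
opening: 0.0157
gripper_force: 30.0
```

Run:
```python
from h import *
st(); im=eyes.read_camera('scene'); cv2.imwrite('pics/s2.png',cv2.resize(im[160:280,190:350],(800,600),interpolation=cv2.INTER_CUBIC))
```

```text
t 4.3167 pos [ 0.4351 -0.0633  0.2171] yawY 70.68 z [ 0.001 -0.    -1.   ] open 0.0157 gf 29.997825622558594 F [ 0.18 -0.51 -1.03] T [ 0.003 -0.017  0.04 ] q [-0.26 -0.31  1.94 -0.    1.51 -1.49]
```

View pics/s2.png

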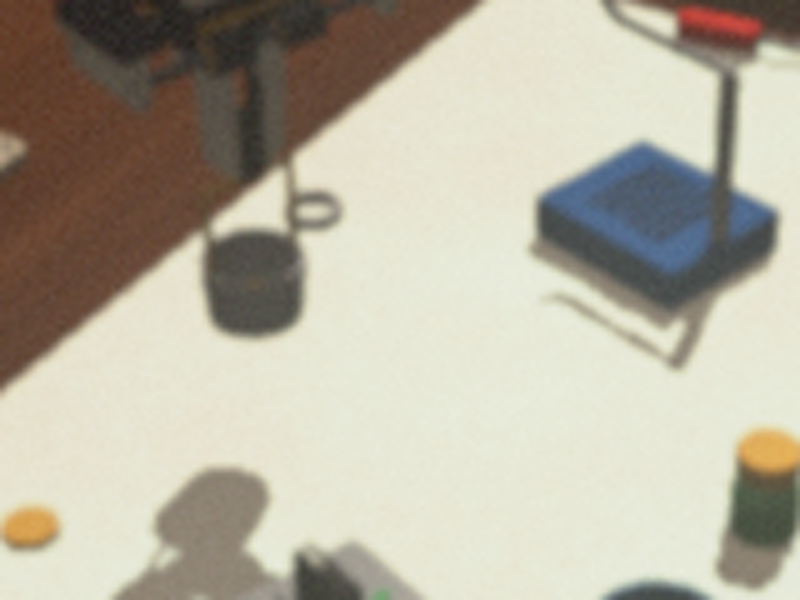

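Scene: basket hangs upright from the fingers, well clear of the bench; the hook's open end faces it. Moving to in front of the hook tip.

Call:
arm_command(deltas=[[[-0.17,1.2,0,0,0,0.36],[-0.17,2.2,0,0,0,0.36],[-0.17,3.2,0,0,0,0.36],[-0.17,3.5,0,0,0,0.36],[-0.17,3.5,0,0,0,0.36],[-0.17,3.5,0,0,0,0.36],[-0.17,3.5,0,0,0,0.36],[-0.17,3.5,0,0,0,0.36],[-0.17,3.5,0,0,0,0.36],[-0.17,3.2,0,0,0,0.36],[-0.17,2.2,0,0,0,0.36],[-0.17,1.4,0,0,0,0.36]]])

```text
t: 5.37
tool_pos: [0.4132, 0.2829, 0.215]
orientation: [-0.406, -3.113, 0.001]
force: [-1.0, 0.3, -1.4]
opening: 0.0159
gripper_force: 30.0
```

Call:
arm_command(deltas=[[[0,0,0,0,0,0],[0,0,0,0,0,0],[0,0,0,0,0,0]]])

```text
t: 5.62
tool_pos: [0.4141, 0.28, 0.2156]
orientation: [-0.41, -3.114, 0.002]
force: [-0.0, 0.1, -0.4]
opening: 0.0158
gripper_force: 30.0
```

Run:
```python
from h import *
st(); im=eyes.read_camera('wrist'); m=eyes.camera_model('wrist'); np.save('w2.npy',m,allow_pickle=True)
cv2.imwrite('pics/w2.png',im)
print(proj(m,[[.5405,.248,.16],[.5405-.054,.248+.0145,.174],[.5405+.054,.248-.0145,.16]]))
```

```text
t 5.6167 pos [0.4141 0.28   0.2156] yawY 75.0 z [-0.001 -0.001 -1.   ] open 0.0158 gf 29.997745156288147 F [-0.04  0.1  -0.44] T [ 0.02  -0.025 -0.002] q [ 0.49 -0.13  1.79 -0.    1.48 -0.82]
[[284.5 374.9]
 [284.8 333.1]
 [284.3 420.8]]
```

View pics/w2.png

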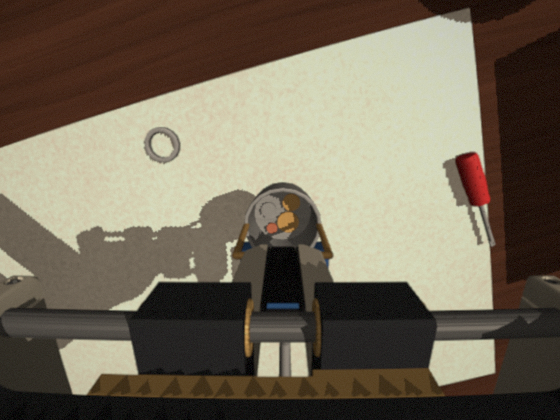

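Wrist view: the hook rod shows at column 286, basket uprights at 240 and 327, so the opening is centred on the rod. Threading it.

Call:
arm_command(deltas=[[[0.6,-0.15,0,0,0,0],[1.0,-0.25,0,0,0,0],[1.0,-0.25,0,0,0,0],[1.0,-0.25,0,0,0,0],[1.0,-0.25,0,0,0,0],[1.0,-0.25,0,0,0,0],[1.0,-0.25,0,0,0,0]]])

```text
t: 6.25
tool_pos: [0.4816, 0.2637, 0.2163]
orientation: [-0.411, -3.114, 0.0]
force: [0.0, -0.0, -0.2]
opening: 0.0159
gripper_force: 30.0
```

Call:
arm_command(deltas=[[[1.0,-0.25,0,0,0,0],[1.0,-0.25,0,0,0,0],[1.0,-0.25,0,0,0,0],[1.0,-0.27,0,0,0,0],[1.0,-0.27,0,0,0,0],[0.8,-0.22,0,0,0,0],[0.5,-0.13,0,0,0,0],[0.3,-0.08,0,0,0,0],[0,0,0,0,0,0],[0,0,0,0,0,0]]])

```text
t: 7.08
tool_pos: [0.5463, 0.2471, 0.2164]
orientation: [-0.41, -3.114, 0.0]
force: [-0.6, -0.4, -2.4]
opening: 0.0162
gripper_force: 30.0
```

Run:
```python
from h import *
st(); im=eyes.read_camera('scene'); 
cv2.imwrite('pics/s3.png',cv2.resize(im[120:225,265:405],(800,600),interpolation=cv2.INTER_CUBIC))
```

```text
t 7.0833 pos [0.5463 0.2471 0.2164] yawY 75.0 z [-0.  0. -1.] open 0.0162 gf 29.99778538942337 F [-0.56 -0.4  -2.37] T [ 0.019 -0.057 -0.044] q [ 0.34  0.14  1.52  0.    1.49 -0.97]
```

View pics/s3.png

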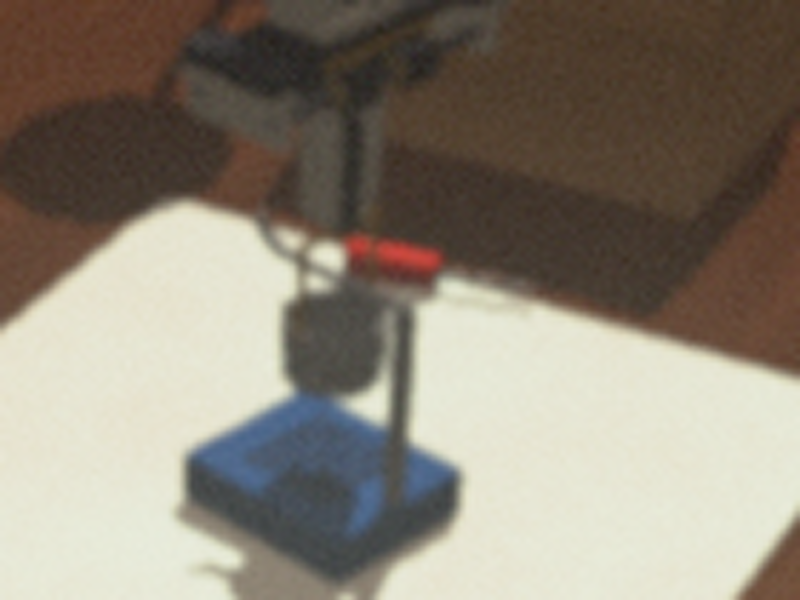

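Scene: the rod passes through the bail, basket upright between tip and column. Lowering.

Call:
arm_command(deltas=[[[-0.2,0.05,-0.5,0,0,0],[-0.2,0.05,-0.5,0,0,0],[0,0,-0.5,0,0,0],[0,0,-0.4,0,0,0],[0,0,-0.2,0,0,0],[0,0,-0.1,0,0,0],[0,0,0,0,0,0],[0,0,0,0,0,0]]])

```text
t: 7.8
tool_pos: [0.5425, 0.2481, 0.1945]
orientation: [0.41, 3.115, 0.0]
force: [-0.0, -0.5, -1.4]
opening: 0.0159
gripper_force: 30.0
```

```bash
python3 -c "
from h import *
st()"
```

```text
t 7.8 pos [0.5425 0.2481 0.1945] yawY 75.0 z [ 0.  0. -1.] open 0.0159 gf 29.99790519475937 F [-0.02 -0.46 -1.41] T [-0.001 -0.035 -0.004] q [ 0.34  0.14  1.55 -0.    1.45 -0.97]
```

Call:
arm_command(deltas=[[[0,0,-0.1,0,0,0],[0,0,-0.1,0,0,0],[0,0,0,0,0,0],[0,0,0,0,0,0]]])

```text
t: 8.13
tool_pos: [0.5424, 0.248, 0.1924]
orientation: [-0.41, -3.115, 0.0]
force: [0.4, 0.2, -1.4]
opening: 0.016
gripper_force: 30.0
```

Call:
arm_command(deltas=[[[0,0,-0.1,0,0,0],[0,0,0,0,0,0],[0,0,0,0,0,0]]])

```text
t: 8.38
tool_pos: [0.5425, 0.2481, 0.1919]
orientation: [0.41, 3.114, 0.0]
force: [-1.2, -0.7, 1.7]
opening: 0.0157
gripper_force: 30.0
```

Contact at the rod (force rose about 3 N). Release.

Call:
arm_command(deltas=[[[0,0,0,0,0,0],[0,0,0,0,0,0],[0,0,0,0,0,0],[0,0,0,0,0,0],[0,0,0,0,0,0],[0,0,0,0,0,0],[0,0,0,0,0,0],[0,0,0,0,0,0]]], gripper=0.3)

```text
t: 9.05
tool_pos: [0.5424, 0.2481, 0.1914]
orientation: [0.41, 3.115, 0.0]
force: [0.1, 0.1, -0.6]
opening: 0.0596
gripper_force: 0.0
```

Run:
```python
from h import *
st(); im=eyes.read_camera('scene'); 
cv2.imwrite('pics/s4.png',cv2.resize(im[120:225,265:405],(800,600),interpolation=cv2.INTER_CUBIC))
```

```text
t 9.05 pos [0.5424 0.2481 0.1914] yawY 75.0 z [ 0.  0. -1.] open 0.0596 gf 0.0 F [ 0.05  0.07 -0.56] T [-0.014 -0.013 -0.006] q [ 0.34  0.15  1.56  0.    1.44 -0.97]
```

View pics/s4.png

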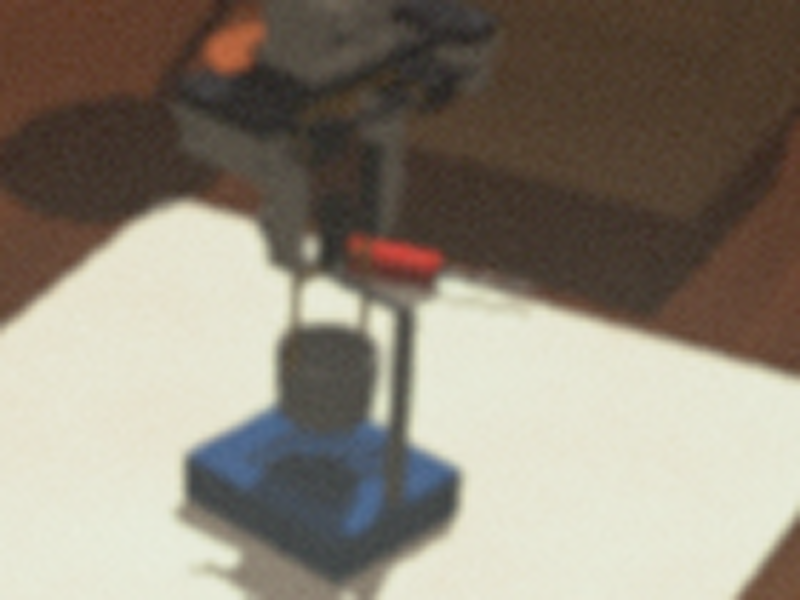

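Scene: basket hangs upright on the rod, fingers open clear of the stem. Rise and go to the console.

Call:
arm_command(deltas=[[[0,0,0.5,0,0,0],[0,0,1,0,0,0],[0,0,1.5,0,0,0],[0,0,2,0,0,0],[0,0,1.5,0,0,0],[0,0,0,0,0,0],[0,0,0,0,0,0]]])

```text
t: 9.68
tool_pos: [0.5432, 0.2484, 0.2582]
orientation: [0.41, 3.112, 0.002]
force: [-0.2, -0.0, -1.1]
opening: 0.0603
gripper_force: 0.0
```

Call:
arm_command(deltas=[[[0.52,-3,0,0,0,-0.4],[0.52,-4,0,0,0,-0.4],[0.52,-4,0,0,0,-0.4],[0.52,-4,0,0,0,-0.4],[0.52,-4,0,0,0,-0.4],[0.52,-4,0,0,0,-0.4],[0.52,-4,0,0,0,-0.4],[0.52,-4,0,0,0,-0.4],[0.52,-4,0,0,0,-0.4],[0.52,-4,0,0,0,-0.4],[0.52,-4,0,0,0,-0.4],[0.5,-4,0,0,0,-0.4]]], gripper=1)

```text
t: 10.68
tool_pos: [0.6039, -0.2237, 0.2548]
orientation: [-0.54, -3.093, -0.001]
force: [0.2, 0.6, 0.8]
opening: 0.0929
gripper_force: 0.0
```

Call:
arm_command(deltas=[[[0,-1.5,-1,0,0,0],[0,0,-1,0,0,0],[0,0,0,0,0,0],[0,0,0,0,0,0]]])

```text
t: 11.02
tool_pos: [0.6036, -0.2353, 0.2341]
orientation: [-0.539, -3.091, -0.003]
force: [0.6, 0.2, -0.5]
opening: 0.0932
gripper_force: 0.0
```

Run:
```python
from h import *
st(); m=eyes.camera_model('wrist'); im=eyes.read_camera('wrist'); np.save('w3.npy',m,allow_pickle=True)
cv2.imwrite('pics/w3.png',im); cv2.imwrite('pics/s5.png',eyes.read_camera('scene'));cv2.imwrite('pics/t5.png',eyes.read_camera('top'))
y=np.radians(-20.5);c=np.array([.605,-.237]);x=np.array([np.cos(y),np.sin(y)])
for k in (-.023,0,.023): print(proj(m,np.r_[c+k*x,.106]))
```

```text
t 11.0167 pos [ 0.6036 -0.2353  0.2341] yawY 70.24 z [-0.003  0.002 -1.   ] open 0.0932 gf 0.0 F [ 0.62  0.24 -0.54] T [0.049 0.002 0.04 ] q [-0.45  0.26  1.34  0.    1.54 -1.68]
[[281.2 187.4]]
[[280.9 210.6]]
[[280.6 232.9]]
```

View pics/w3.png

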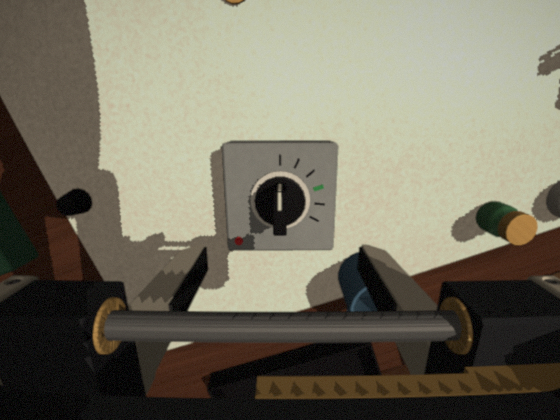

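Wrist view: knob bar runs from (280,185) to (279,235), as predicted by my estimate to about 1 px; aligned with the tool. Descend.

Call:
arm_command(deltas=[[[0.14,-0.17,-3,0,0,0],[0,0,-3,0,0,0],[0,0,-3,0,0,0],[0,0,-2.5,0,0,0],[0,0,-1.7,0,0,0],[0,0,-1,0,0,0],[0,0,0,0,0,0],[0,0,0,0,0,0]]])

```text
t: 11.83
tool_pos: [0.6064, -0.2381, 0.0953]
orientation: [0.538, 3.095, -0.0]
force: [0.2, -0.5, -0.6]
opening: 0.0932
gripper_force: 0.0
```

Call:
arm_command(deltas=[[[0,0,0,0,0,0],[0,0,0,0,0,0],[0,0,0,0,0,0],[0,0,0,0,0,0],[0,0,0,0,0,0],[0,0,0,0,0,0],[0,0,0,0,0,0],[0,0,0,0,0,0],[0,0,0,0,0,0],[0,0,0,0,0,0],[0,0,0,0,0,0],[0,0,0,0,0,0]]], gripper=-1, squeeze=50)

```text
t: 12.83
tool_pos: [0.6059, -0.2386, 0.0944]
orientation: [-0.54, -3.095, -0.0]
force: [0.2, -0.2, -0.5]
opening: 0.0177
gripper_force: 0.0
```

Call:
arm_command(deltas=[[[0,0,0,0,0,0],[0,0,0,0,0,0],[0,0,0,0,0,0],[0,0,0,0,0,0],[0,0,0,0,0,0]]])

```text
t: 13.25
tool_pos: [0.6058, -0.239, 0.0944]
orientation: [-0.54, -3.095, 0.001]
force: [-2.3, -3.1, 0.1]
opening: 0.0135
gripper_force: 50.0
```

```bash
python3 -c "
from h import *
st()"
```

```text
t 13.25 pos [ 0.6058 -0.239   0.0944] yawY 70.19 z [-0. -0. -1.] open 0.0135 gf 49.99843955039978 F [-2.27 -3.13  0.14] T [-0.548  0.29   0.009] q [-0.45  0.37  1.48 -0.    1.3  -1.68]
```

Call:
arm_command(deltas=[[[0,0,0,0,0,-3],[0,0,0,0,0,-3],[0,0,0,0,0,-3],[0,0,0,0,0,-3]]])

```text
t: 13.58
tool_pos: [0.606, -0.2387, 0.0944]
orientation: [0.864, 3.02, 0.0]
force: [-0.5, -1.6, 0.1]
opening: 0.0141
gripper_force: 50.0
```

```bash
python3 -c "
from h import *
st()"
```

```text
t 13.5833 pos [ 0.606  -0.2387  0.0944] yawY 58.06 z [ 0. -0. -1.] open 0.0141 gf 50.00552237033844 F [-0.5  -1.62  0.11] T [-0.276  0.065  0.069] q [-0.45  0.37  1.48  0.    1.3  -1.47]
```

Call:
arm_command(deltas=[[[0,0,0,0,0,-3],[0,0,0,0,0,-3],[0,0,0,0,0,-3],[0,0,0,0,0,-3],[0,0,0,0,0,0],[0,0,0,0,0,0]]])

```text
t: 14.08
tool_pos: [0.6062, -0.2383, 0.0944]
orientation: [1.169, 2.916, 0.001]
force: [1.7, -0.8, -0.3]
opening: 0.014
gripper_force: 50.0
```

```bash
python3 -c "
from h import *
st()"
```

```text
t 14.0833 pos [ 0.6062 -0.2383  0.0944] yawY 46.3 z [ 0.  0. -1.] open 0.014 gf 49.999752044677734 F [ 1.68 -0.79 -0.26] T [ 0.016 -0.209  0.047] q [-0.45  0.37  1.48  0.    1.3  -1.26]
```

Call:
arm_command(deltas=[[[0,0,0,0,0,-3],[0,0,0,0,0,-3],[0,0,0,0,0,-3],[0,0,0,0,0,-3],[0,0,0,0,0,-3],[0,0,0,0,0,-3],[0,0,0,0,0,-3],[0,0,0,0,0,-3],[0,0,0,0,0,0]]])

```text
t: 14.83
tool_pos: [0.6069, -0.2379, 0.0945]
orientation: [1.752, 2.606, 0.003]
force: [5.5, 1.7, -3.5]
opening: 0.0135
gripper_force: 50.0
```

```bash
python3 -c "
from h import *
st()"
```

```text
t 14.8333 pos [ 0.6069 -0.2379  0.0945] yawY 22.18 z [ 0.002  0.001 -1.   ] open 0.0135 gf 50.00047445297241 F [ 5.49  1.72 -3.48] T [ 0.294 -0.97   0.015] q [-0.45  0.37  1.48  0.    1.3  -0.84]
```

Call:
arm_command(deltas=[[[0,0,0,0,0,-3],[0,0,0,0,0,-3],[0,0,0,0,0,-3],[0,0,0,0,0,-3],[0,0,0,0,0,0]]])

```text
t: 15.25
tool_pos: [0.6073, -0.2378, 0.0945]
orientation: [2.014, 2.409, 0.003]
force: [7.4, 1.5, -3.8]
opening: 0.0137
gripper_force: 50.0
```

```bash
python3 -c "
from h import *
st()"
```

```text
t 15.25 pos [ 0.6073 -0.2378  0.0945] yawY 10.22 z [ 0.003  0.001 -1.   ] open 0.0137 gf 50.01057028770447 F [ 7.35  1.46 -3.83] T [ 0.285 -1.226  0.112] q [-0.45  0.37  1.48  0.    1.29 -0.63]
```

Call:
arm_command(deltas=[[[0,0,0,0,0,-3],[0,0,0,0,0,-3],[0,0,0,0,0,-3],[0,0,0,0,0,0],[0,0,0,0,0,0]]])

```text
t: 15.67
tool_pos: [0.6076, -0.2378, 0.0945]
orientation: [2.193, 2.247, 0.004]
force: [8.4, 2.5, -4.6]
opening: 0.0137
gripper_force: 50.0
```

```bash
python3 -c "
from h import *
st()"
```

```text
t 15.6667 pos [ 0.6076 -0.2378  0.0945] yawY 1.39 z [ 0.003  0.001 -1.   ] open 0.0137 gf 50.00052630901337 F [ 8.43  2.54 -4.58] T [ 0.275 -1.501  0.046] q [-0.45  0.37  1.48  0.    1.29 -0.48]
```

Call:
arm_command(deltas=[[[0.1,0,0,0,0,-1.5],[0.05,0,0,0,0,-1.5],[0,0,0,0,0,0],[0,0,0,0,0,0],[0,0,0,0,0,0],[0,0,0,0,0,0],[0,0,0,0,0,0],[0,0,0,0,0,0]]])

```text
t: 16.33
tool_pos: [0.6079, -0.2378, 0.0944]
orientation: [-2.253, -2.189, -0.002]
force: [3.2, 4.9, -0.4]
opening: 0.0137
gripper_force: 50.0
```

Run:
```python
from h import *
st(); a=eyes.read_camera('scene'); w=eyes.read_camera('wrist'); t=eyes.read_camera('top')
r=lambda i:cv2.resize(i,(400,300),interpolation=cv2.INTER_CUBIC)
cv2.imwrite('pics/fin.png',np.vstack([np.hstack([r(a[120:225,265:405]),r(a[240:330,210:330])]),np.hstack([r(w),r(t[110:290,130:370])])]))
```

```text
t 16.3333 pos [ 0.6079 -0.2378  0.0944] yawY -1.66 z [ 0.001  0.001 -1.   ] open 0.0137 gf 50.000399351119995 F [ 3.16  4.9  -0.37] T [ 0.807 -0.625  0.032] q [-0.45  0.37  1.47  0.    1.3  -0.42]
```

View pics/fin.png

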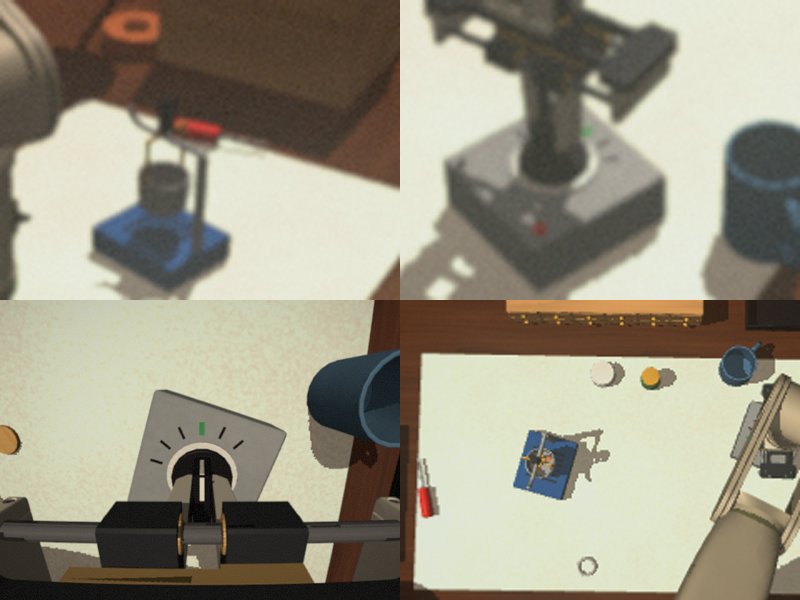

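Final picture: the basket hangs upright on the hook. The white pointer (202,480) lines up with the green mark (202,428) in the wrist panel. Turned 71.9°, residual twist about 0.03 N m. Handing in.

```bash
python3 -c "
from h import *
print(ticket.close_job())"
```

```text
the job is handed in; nothing more can be done
None
```

The basket is hanging upright and released on the hook, and the gripper is holding the knob at the green third-click mark. The job is handed in; no verdict was returned.

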